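Unload the custard pots from the toaster oven

ROBOT

A 7-joint arm with a two-finger parallel gripper is mounted at the origin on the work surface. World frame = base frame: x ahead of the robot, y to its left, z up, the work surface at z = 0. Lengths are in m, angles in rad, forces in N, time in s.
With the tool pointing down it reaches from about 0.425 to 0.925 m from the base axis. Payload 6.8 kg.
Tool frame: the origin (TCP) lies midway between the tips of the shut fingers; the grasp point (between the pads) lies 19 mm behind it (bot.pinch_z is the distance from the TCP to the grasp point, in m); z points along the fingers, y is the line along which they close (so a half turn about z gives the same grasp; the last joint's range is limited). The gripper opens to 85 mm and grips with 20 to 120 N. Pads are 22 mm wide; open, the fingers measure 114 mm over their backs; the gripper's body (76 mm by 85 mm) begins 54 mm behind the grasp point. The pads swing forward as they close: fully open they stand 13 mm farther back than shut.
Start: joints at [-1.333, 0.477, 0.022, 1.555, -0.011, 1.109, -0.083], TCP at [0.229, 0.635, 0.231] pointing down, gripper open.
Joint ranges: [-2.96, 2.96], [-0.34, 2.1], [-1.41, 1.46], [0.24, 2.44], [-1.37, 4.51], [0.17, 1.92], [-2.96, 2.96]. Speed limits (rad/s): [2.39, 2.39, 3.14, 3.14, 3.14, 3.14, 3.14].

INTERFACE

Orientations are given as a unit quaternion [w, x, y, z].
In Python, from station import bot, imaging gives the robot as it stands. The module is installed in compiled form; this text tells all that it offers.
- The arm moves only by the tool carry_out, never from a script. Its argument "targets" is a list of rows, each a list of 5 numbers: the shift along the tool's x, y, z in cm, then the turn about the tool's z in degrees, then the opening, from -1 (shut) to 1 (fully open). In form: [[x, y, z, yaw, gripper], ...]. A call has 1 to 12 rows; each row shifts and turns the commanded pose from where the row before left it, along the tool's axes as they then stand; what a row does not reach is not made up. A row lasts 1/10 s, in which the tool goes at most 50 mm and 8.59 degrees, less where a joint would pass 70% of its speed; a pose out of reach is approached as far as the arm can. A call is refused whole if a number of a shift passes 5 or a number of a turn 8.59, either way. A call with a gripper value outside its range is refused whole. The fingers move at their own pace and stop on an object; "force" is the grip in N (left out, the last holds). Time passes only in rows, so rows that do not move let the fingers close. It gives the time, the measured TCP pose, the force, the opening and the grip force at its end, in the units of the state.
- bot.get_obs(): the state, without advancing time (a new reading comes with each control period).
- imaging.read_camera(name): name is "side" or "top"; returns the picture (384x512x3 uint8, red, green, blue); there is no depth.
- imaging.calibration(name): a dict with "fx", "fy", "cx", "cy" (pixels), "k1" (the pictures are not rectified: a ray, as slopes to the right and down, at radius r is drawn at 1 + k1 r^2 times it, then the intrinsics apply), "extrinsics" (4x4, takes a point from world to camera coordinates). Camera axes: x right, y up, looking along -z (the intrinsics and any distortion apply to the point x, -y, -z); pixel columns grow to the right and rows downward; lengths in m; the calibration is good to about 2 mm. A picture is of the moment at which its call begins. calibration takes no time and is no camera call.
- bot.hand_in(): hands the job in; it is judged then, once.
The state is a dict: "t": time; "q": joint angles; "joint_vel": joint speeds; "joint_torque": joint torques, N m; "eef_pos": TCP position; "tool_rot": TCP orientation; "contact_force": force on the tool from outside, world axes, zero at the start; "torque": the same for the moment, N m; "gripper_width": opening from 0.0 (shut) to 1.0 (fully open); "grasp_force": force on a finger pad.
Only numpy, scipy, OpenCV 4.12 (cv2) and the standard library are available. Lean on these libraries where they do the work, as an engineer would, in place of code of your own. Each camera call takes 0.05 s, during which the arm holds its last target. There are 200 camera calls.

TASK

Take hold of the baking tray by its handle and draw it, with the custard pots standing on it, straight out of the toaster oven over the open door until the whole tray is clear of the mouth; then put every lidded pot upright on the floor of the wooden caddy, and slide the empty tray back through the mouth until it is fully home. Keep the tray about level, do not tip any pot over, and leave the other things on the counter where they are.

Things in the scene. Friction and masses are not known exactly. Their poses are not given: they have to be found in the camera images.
- oven: steel toaster oven, fixed, 420 mm wide, 265 mm high, 270 mm deep; controls at its -y side; its door is folded down flat and open before the mouth. Origin: on the counter straight below the middle of the mouth (front face); x points into the oven, y across, z up. Cavity floor and open door form one level surface 45 mm above the counter; the door reaches 210 mm out from the mouth.
- oven_mouth (a point): middle of the mouth at floor level (45 mm above the counter), axes as the oven. The mouth is 110 mm high (header underside 155 mm above the counter). Two low guides on the floor, 22 mm high, beginning 5 mm inside, leave 262 mm between them for the tray; a stop bar on the floor lies 173 mm inside the mouth.
- tray: aluminium baking tray 165 mm deep (x) by 245 mm wide (y), 14 mm rim, 4 mm floor, loose (0.6 kg). Origin: centre of its underside; x points to its rear edge (into the oven), its handle is at -x. Fully home its rear edge meets the stop and its origin is 85 to 91 mm inside the mouth.
- tray_handle (a point): on the black upright grip tab of the tray, in its middle, 36 mm above the tray underside. The tab is 12 mm thick along x, 60 mm wide along y, its top 48.5 mm above the underside; it stands 160 mm in front of the tray origin, on a flat 36 mm wide neck whose top is 5.5 mm above the underside. Axes as the tray.
- caddy: open light-wood caddy (box without lid), loose, 186 mm (x) by 266 mm (y) outside, 50 mm high, walls and floor 8 mm; room for six pots in two by three at 78 mm spacing. Origin: centre of its underside.
- pot0: white ceramic custard pot with a lid that stays on (one rigid piece): body 62 mm across, lid 65 mm across with its top at 54 mm, and on it a round knob 26 mm across from 62 to 86 mm high. Origin: centre of the underside, z up. Four to six of these stand on the tray at the start; the others are absent.
- pot1: white ceramic custard pot with a lid that stays on (one rigid piece): body 62 mm across, lid 65 mm across with its top at 54 mm, and on it a round knob 26 mm across from 62 to 86 mm high. Origin: centre of the underside, z up. Four to six of these stand on the tray at the start; the others are absent.
- pot2: white ceramic custard pot with a lid that stays on (one rigid piece): body 62 mm across, lid 65 mm across with its top at 54 mm, and on it a round knob 26 mm across from 62 to 86 mm high. Origin: centre of the underside, z up. Four to six of these stand on the tray at the start; the others are absent.
- pot3: white ceramic custard pot with a lid that stays on (one rigid piece): body 62 mm across, lid 65 mm across with its top at 54 mm, and on it a round knob 26 mm across from 62 to 86 mm high. Origin: centre of the underside, z up. Four to six of these stand on the tray at the start; the others are absent.
- pot4: white ceramic custard pot with a lid that stays on (one rigid piece): body 62 mm across, lid 65 mm across with its top at 54 mm, and on it a round knob 26 mm across from 62 to 86 mm high. Origin: centre of the underside, z up. Four to six of these stand on the tray at the start; the others are absent.
- pot5: white ceramic custard pot with a lid that stays on (one rigid piece): body 62 mm across, lid 65 mm across with its top at 54 mm, and on it a round knob 26 mm across from 62 to 86 mm high. Origin: centre of the underside, z up. Four to six of these stand on the tray at the start; the others are absent.
- butter_dish: white plastic butter dish, 85 x 165 x 58 mm, bystander. Origin: centre of the underside.
- brush: orange silicone brush, 195 mm long, lying, bystander. Origin: centre of the underside (near mid length).
- custard_cup: empty glass custard cup, 90 mm across, 55 mm high, bystander. Origin: centre of the underside.
- mug: blue mug, 80 mm across, 95 mm high, bystander. Origin: centre of the underside.
- pepper: amber pepper jar, 52 mm across, 130 mm high, bystander. Origin: centre of the underside.
- spoon: steel spoon, 180 mm long, lying, bystander. Origin: centre of the underside (near mid length).
Things that resemble listed ones, but are neither listed nor needed, are in the scene too. Leave any green or purple look-alike of the pot0 alone.

How it is judged:
By the outcome, as a careful person would: the job done as asked, in the order asked, and still so for the second after the job is handed in, with the robot touching nothing.
Of pot0, pot1, pot2, pot3, pot4, pot5 only 4 to 6 are there at a start; the rules pass over those that are not, and their reading is None.
At some moment in a run one of caddy may be knocked a few centimetres aside while the robot is not near it.
It also fails if it takes over 208 s, if anything falls off the work surface, if the arm or the gripper's body presses on something with over 40 N, if the wrist force passes 120 N, or if a joint passes its speed limit or range.

## Working session

There is one attempt and no reset: what is moved stays moved. The work goes in short steps, Python scripts to look and compute and a tool call to move; the robot and the scene stay as the last step left them, time stands still between calls to the robot, and variables do not carry over. Pictures are saved under pics/ and viewed, at most 14 in all, crops included, and the job is handed in when it is done.

Besides the shell and the picture viewer there is one more tool, called after "Call:" by a JSON object that holds its "fn" and its "kwargs". carry_out: Moves the arm, as the interface text tells. Its arguments: {"type":"object","properties":{"targets":{"type":"array"},"force":{"type":"number"}},"required":["targets"]}

```bash
mkdir -p pics
python3 - <<'E'
from station import bot, imaging
import cv2, numpy as np
np.set_printoptions(precision=4,suppress=True)
for n in ("side","top"):
    im=imaging.read_camera(n); cv2.imwrite(f"pics/{n}0.png",im[:,:,::-1])
    c=imaging.calibration(n); print(n,{k:(v if k!="extrinsics" else np.array(v)) for k,v in c.items()})
o=bot.get_obs(); print(o, bot.pinch_z)
E
```

```text
side {'fx': 366.07453376525496, 'fy': 366.07453376525496, 'cx': 256.5062167674547, 'cy': 188.45291612866876, 'k1': -0.053340992661733075, 'extrinsics': array([[ 0.9123, -0.4094,  0.0049, -0.4825],
       [ 0.344 ,  0.773 ,  0.533 , -0.2014],
       [-0.2221, -0.4846,  0.8461, -1.0763],
       [ 0.    ,  0.    ,  0.    ,  1.    ]])}
top {'fx': 407.02723365134676, 'fy': 407.02723365134676, 'cx': 252.58517385729732, 'cy': 197.42315080459926, 'k1': -0.04332188914384477, 'extrinsics': array([[ 0.0198, -0.9998, -0.0099, -0.0226],
       [ 0.9983,  0.0193,  0.0557, -0.529 ],
       [-0.0555, -0.0109,  0.9984, -1.2664],
       [ 0.    ,  0.    ,  0.    ,  1.    ]])}
{'t': 0.1, 'q': array([-1.3331,  0.4777,  0.0223,  1.5564, -0.0115,  1.1093, -0.0831]), 'joint_vel': array([ 0.0018, -0.0016,  0.0007, -0.0039,  0.0016, -0.001 ,  0.0009]), 'joint_torque': array([  0.0037, -59.7754,   1.6133, -28.1953,   0.0128,   0.0051,
         0.    ]), 'eef_pos': array([0.2286, 0.6345, 0.2304]), 'tool_rot': array([-0.0001,  0.172 ,  0.9851, -0.0008]), 'contact_force': array([ 0.182 ,  0.5204, -0.2113]), 'torque': array([-0.0324,  0.0564, -0.0277]), 'grasp_force': 0.0, 'gripper_width': 0.9989494776716951} 0.0187
```

View pics/side0.png

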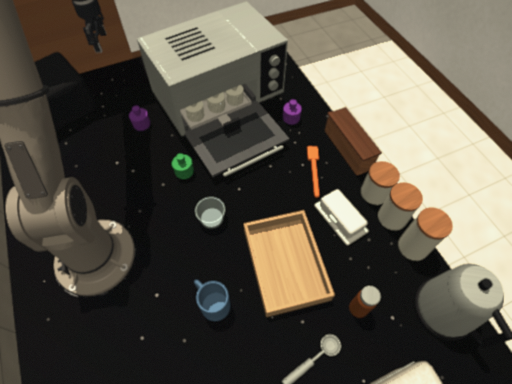

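View pics/top0.png

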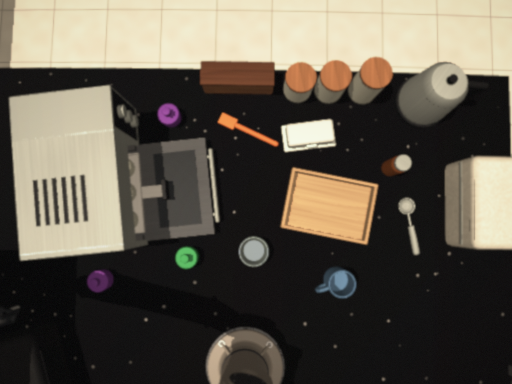

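The arm stands to the left with the oven at +y, its mouth facing -y. The door is at top px (140–215, 140–240), the dark handle tab is near top (150,190) and side (225,128), and the caddy is at top (330,205). The purple and green items at top (168,114), (186,258), (99,281) are look-alike pots, and I will leave them alone. Next I enlarge the oven mouth in both views.

```bash
cat > h.py <<'E'
from station import bot, imaging
import cv2, numpy as np
from scipy.optimize import least_squares
from scipy.spatial.transform import Rotation as Rn
np.set_printoptions(precision=4,suppress=True)
C={n:imaging.calibration(n) for n in("side","top")}
def ray(n,p):
    c=C[n];E=np.array(c["extrinsics"]);K=np.array([[c["fx"],0,c["cx"]],[0,c["fy"],c["cy"]],[0,0,1.]])
    # distortion model: x*(1+k1 r^2)
    u=cv2.undistortPoints(np.array([[p]],float),K,np.array([c["k1"],0,0,0,0]))[0,0]
    d=E[:3,:3].T@np.array([u[0],-u[1],-1.]); o=-E[:3,:3].T@E[:3,3]
    return o,d/np.linalg.norm(d)
def onz(n,p,z):
    o,d=ray(n,p); return o+d*(z-o[2])/d[2]
def tri(ps,pt):
    o1,d1=ray("side",ps);o2,d2=ray("top",pt)
    s=np.linalg.lstsq(np.stack([d1,-d2],1),o2-o1,rcond=None)[0]
    a,b=o1+d1*s[0],o2+d2*s[1]; return (a+b)/2,np.linalg.norm(a-b)
def proj(n,P):
    c=C[n];E=np.array(c["extrinsics"]);q=E[:3,:3]@np.array(P,float)+E[:3,3]
    x=np.array([q[0],-q[1]])/-q[2]; x=x*(1+c["k1"]*(x@x)); return np.array([c["fx"]*x[0]+c["cx"],c["fy"]*x[1]+c["cy"]])
def crop(im,name,x0,y0,w,h,s):
    cv2.imwrite("pics/"+name,cv2.resize(im[y0:y0+h,x0:x0+w,::-1],None,fx=s,fy=s,interpolation=cv2.INTER_CUBIC))
def tool():
    o=bot.get_obs();R=Rn.from_quat(np.roll(o["tool_rot"],-1)).as_matrix();return o,o["eef_pos"],R
E
python3 - <<'E'
from h import *
S=cv2.imread("pics/side0.png")[:,:,::-1];T=cv2.imread("pics/top0.png")[:,:,::-1]
a=cv2.convertScaleAbs(T[125:255,110:225],alpha=1.8,beta=20);b=cv2.convertScaleAbs(S[75:180,175:290],alpha=1.8,beta=20)
f=lambda a:cv2.resize(a[:,:,::-1],(690,int(a.shape[0]*6)),interpolation=cv2.INTER_CUBIC)
cv2.imwrite("pics/topc.png",f(a)[:600] if 0 else cv2.resize(f(a),None,fx=.75,fy=.75));cv2.imwrite("pics/sidec.png",cv2.resize(f(b),None,fx=.9,fy=.9))
E
```

```text
(no output)
```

View pics/topc.png

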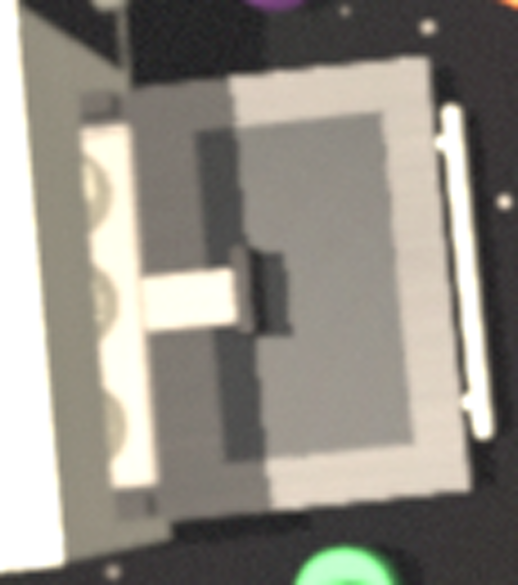

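View pics/sidec.png

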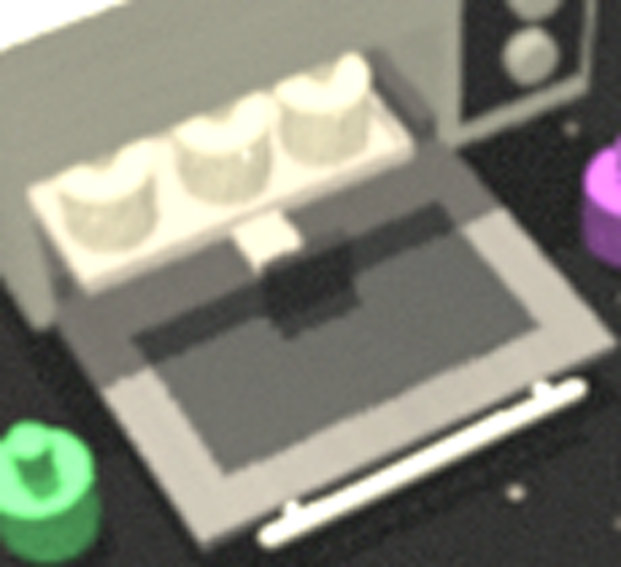

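Run:
```python
from h import *
t=lambda x,y:(110+x/4.5,125+y/4.5); s=lambda x,y:(175+x/5.4,75+y/5.4)
print("tab tri",tri(s(306,262),t(236,290)))
a,b=onz("top",t(245,247),.0935),onz("top",t(247,333),.0935)
print("tab ends top@.0935",onz("top",t(239,247),.0935),onz("top",t(249,333),.0935))
print("tab side@.0935 ends",onz("side",s(262,283),.0935),onz("side",s(350,240),.0935))
d1,d2=onz("top",t(430,57),.045),onz("top",t(470,490),.045);print("door",d1,d2,np.linalg.norm(d1-d2))
e1,e2=onz("side",s(613,342),.045),onz("side",s(205,548),.045);print("door side",e1,e2)
print("door tri",tri(s(613,342),t(430,57)),tri(s(205,548),t(470,490)))
f1,f2=onz("top",t(131,125),.059),onz("top",t(157,487),.059);print("tray front",f1,f2,np.linalg.norm(f1-f2))
for p,q in((d1,d2),(e1,e2),(f1,f2)):
  v=(p-q)[:2];print("angle across (from +x)",np.degrees(np.arctan2(v[1],v[0])))
o,p,R=tool();print(p,R)
# caddy
T=cv2.imread("pics/top0.png");hsv=cv2.cvtColor(T,cv2.COLOR_BGR2HSV)
m=cv2.inRange(hsv,(8,60,120),(25,200,255));m[:,:275]=0;m[:,385:]=0;m[:160]=0;m[250:]=0
c=max(cv2.findContours(m,0,2)[0],key=cv2.contourArea);r=cv2.minAreaRect(c);B=cv2.boxPoints(r);print(r)
W=np.array([onz("top",x,.05) for x in B]);print(W,W.mean(0),[np.linalg.norm(W[i]-W[i-1]) for i in range(4)])
```

```text
tab tri (array([0.5478, 0.2598, 0.0692]), np.float64(0.005428335804464548))
tab ends top@.0935 [0.5721 0.2539 0.0935] [0.5153 0.2455 0.0935]
tab side@.0935 ends [0.5118 0.2328 0.0935] [0.5755 0.2437 0.0935]
door [0.7107 0.1372 0.045 ] [0.4136 0.102  0.045 ] 0.2991874946436713
door side [0.7113 0.1369 0.045 ] [0.4172 0.0937 0.045 ]
door tri (array([0.711 , 0.1371, 0.0449]), np.float64(0.0006023322908409305)) (array([0.4161, 0.1022, 0.0339]), np.float64(0.005976764826274559))
tray front [0.6578 0.3392 0.059 ] [0.4116 0.3126 0.059 ] 0.24760636408460265
angle across (from +x) 6.754593080319857
angle across (from +x) 8.365225045420123
angle across (from +x) 6.155411651716021
[0.2286 0.6345 0.2304] [[-0.9408  0.3389 -0.0004]
 [ 0.3389  0.9408 -0.0016]
 [-0.0001 -0.0017 -1.    ]]
((329.30767822265625, 205.4615478515625), (88.64449310302734, 61.580467224121094), 11.309932708740234)
[[ 0.4389 -0.0973  0.05  ]
 [ 0.6246 -0.1314  0.05  ]
 [ 0.5763 -0.3992  0.05  ]
 [ 0.3911 -0.3629  0.05  ]] [ 0.5077 -0.2477  0.05  ] [np.float64(0.2698317361668261), np.float64(0.18885456110235194), np.float64(0.27205433520635824), np.float64(0.18870582100294667)]
```

Call:
{"fn": "carry_out", "kwargs": {"targets": [[0,0,-4,0,1],[0,0,-5,0,1],[0,0,-5,0,1],[0,0,-4,0,1],[0,0,0,-6.6,1],[0,0,0,-6.6,1],[0,0,0,-6.6,1],[0,0,0,-6.5,1]], "force": 60}}

```text
t: 0.9
eef_pos: [0.2287, 0.6348, 0.4107]
tool_rot: [-0.0, -0.059, 0.998, -0.001]
contact_force: [-0.2, 0.2, -0.6]
gripper_width: 0.999
grasp_force: 0.0
```

Call:
{"fn": "carry_out", "kwargs": {"targets": [[-2.2,-3.5,0,0,1],[-2.2,-3.5,0,0,1],[-2.2,-3.5,0,0,1],[-2.2,-3.5,0,0,1],[-2.3,-3.5,0,0,1],[-2.3,-3.5,0,0,1],[-2.3,-3.5,0,0,1],[-2.3,-3.5,0,0,1],[-2.3,-3.5,0,0,1],[-2.3,-3.5,0,0,1],[-2.3,-3.5,0,0,1],[-2.3,-3.5,0,0,1]]}}

```text
t: 2.1
eef_pos: [0.5471, 0.2469, 0.411]
tool_rot: [-0.0, -0.057, 0.998, -0.0]
contact_force: [-0.5, 0.8, 0.8]
gripper_width: 1.002
grasp_force: 0.0
```

Run:
```python
from h import *
o,p,R=tool();print(o["t"],p,R,o["contact_force"],o["q"]); g=np.array([.5435,.249,.081]);print("delta TCP tool frame cm to grasp",100*R.T@(g-p))
S=cv2.imread("pics/side0.png")
for q in((.5429,.255,.0935),(.5443,.243,.0935),(.5435,.249,.05)):print(proj("side",q),proj("top",q))
im=imaging.read_camera("side");crop(im,"s1.png",170,60,140,110,5)
```

```text
2.1 [0.5471 0.2469 0.411 ] [[-0.9936 -0.1131 -0.0006]
 [-0.1131  0.9936 -0.0002]
 [ 0.0006 -0.0002 -1.    ]] [-0.4656  0.7732  0.8034] [-0.6896  0.2413  0.2053  1.4977 -0.0494  1.4083  1.2021]
delta TCP tool frame cm to grasp [ 0.3189  0.2527 32.998 ]
[229.6781 120.0907] [162.4353 189.6653]
[231.3844 122.3753] [166.4655 189.2706]
[231.1794 129.7943] [167.6396 190.5631]
```

View pics/s1.png

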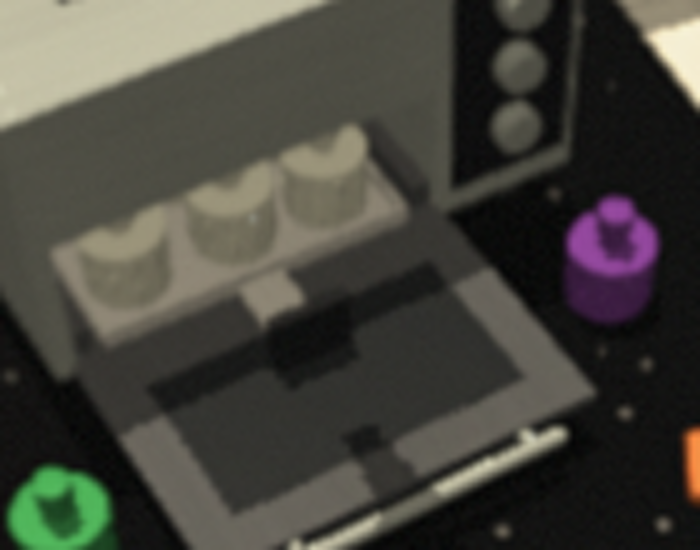

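The side crop shows the dark tab at about (232,125), which matches the predicted grasp point within about 1 px. Three pots with knobs stand in the front row. The purple and green pots are clearly coloured look-alikes. I'm descending now.

Call:
{"fn": "carry_out", "kwargs": {"targets": [[0.3,0.2,4,0,1],[0,0,4,0,1],[0,0,4,0,1],[0,0,4,0,1],[0,0,4,0,1],[0,0,4,0,1],[0,0,3,0,1],[0,0,2,0,1]]}}

```text
t: 2.95
eef_pos: [0.5416, 0.2495, 0.1183]
tool_rot: [-0.002, -0.057, 0.998, -0.001]
contact_force: [0.6, -0.1, -0.6]
gripper_width: 1.004
grasp_force: 0.0
```

Call:
{"fn": "carry_out", "kwargs": {"targets": [[0,0,1.5,0,1],[0,0,1.5,0,1],[0,0,1.5,0,1],[0,0,1,0,1],[0,0,0,0,1]]}}

```text
t: 3.45
eef_pos: [0.5425, 0.2498, 0.065]
tool_rot: [-0.001, -0.057, 0.998, -0.0]
contact_force: [-0.2, -0.4, -0.3]
gripper_width: 1.001
grasp_force: 0.0
```

Run:
```python
from h import *
a=imaging.read_camera("side");b=imaging.read_camera("top")
a=cv2.resize(a[75:175,180:290],(600,545),interpolation=cv2.INTER_CUBIC)
cv2.imwrite("pics/s2.png",cv2.convertScaleAbs(a[:,:,::-1],alpha=1.8))
```

```text
(no output)
```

View pics/s2.png

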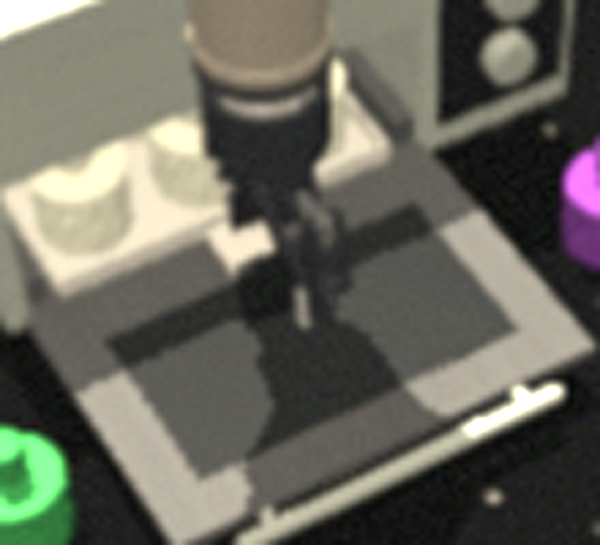

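The gripper straddles the tab, with the front finger at crop (300,300). I'm closing now.

Call:
{"fn": "carry_out", "kwargs": {"targets": [[0,0,0,0,-1],[0,0,0,0,-1],[0,0,0,0,-1],[0,0,0,0,-1],[0,0,0,0,-1],[0,0,0,0,-1],[0,0,0,0,-1],[0,0,0,0,-1],[0,0,0,0,-1],[0,0,0,0,-1]], "force": 60}}

```text
t: 4.55
eef_pos: [0.5433, 0.2504, 0.0666]
tool_rot: [0.0, -0.057, 0.998, 0.0]
contact_force: [-1.7, 0.4, 5.2]
gripper_width: 0.126
grasp_force: 60.1
```

Call:
{"fn": "carry_out", "kwargs": {"targets": [[0,-0.3,0,0,-1],[0,-0.6,0,0,-1],[0,-0.9,0,0,-1],[0,-1.1,0,0,-1],[0,-1.1,0,0,-1],[0,-1.1,0,0,-1],[0,-1.1,0,0,-1],[0,-1.1,0,0,-1],[0,-1.1,0,0,-1],[0,-0.8,0,0,-1],[0,-0.4,0,0,-1],[0,0,0,0,-1]]}}

```text
t: 5.75
eef_pos: [0.5542, 0.1583, 0.0667]
tool_rot: [0.001, -0.058, 0.998, 0.002]
contact_force: [-1.4, 9.1, 2.4]
gripper_width: 0.128
grasp_force: 60.1
```

Call:
{"fn": "carry_out", "kwargs": {"targets": [[0,-0.3,0,0,-1],[0,-0.6,0,0,-1],[0,-0.9,0,0,-1],[0,-1.2,0,0,-1],[0,-1.3,0,0,-1],[0,-1.3,0,0,-1],[0,-1.3,0,0,-1],[0,-1.3,0,0,-1],[0,-1.0,0,0,-1],[0,-0.7,0,0,-1],[0,-0.4,0,0,-1],[0,0,0,0,-1]]}}

```text
t: 6.95
eef_pos: [0.566, 0.0563, 0.0666]
tool_rot: [0.0, -0.058, 0.998, 0.002]
contact_force: [-1.9, 9.3, 4.8]
gripper_width: 0.127
grasp_force: 60.3
```

Run:
```python
from h import *
a=imaging.read_camera("side");b=imaging.read_camera("top")
np.save("a.npy",a);np.save("b.npy",b)
a=a[60:220,170:310];b=b[120:260,110:250]
w=np.hstack([cv2.resize(a,(400,457)),cv2.resize(b,(400,400))[:400] if 0 else cv2.copyMakeBorder(cv2.resize(b,(400,400)),0,57,0,0,0)])
cv2.imwrite("pics/c3.png",cv2.convertScaleAbs(w[:,:,::-1],alpha=1.4))
```

```text
(no output)
```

View pics/c3.png

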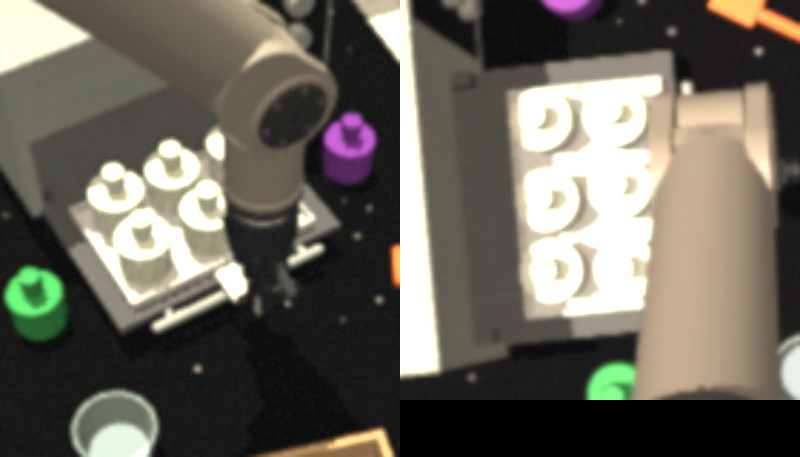

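All six pots stand on the drawn-out tray, in two rows of three. I'm releasing the handle and backing off for a clear view.

Call:
{"fn": "carry_out", "kwargs": {"targets": [[0,0,0,0,1],[0,0,0,0,1],[0,0,0,0,1],[0,0,0,0,1],[0,0,0,0,1],[0,0,-1,0,1],[0,0,-3,0,1],[0,0,-4,0,1],[0,0,-4,0,1],[0,-4,-4,0,1],[0,-5,-4,0,1],[0,-5,-3,0,1]]}}

```text
t: 8.25
eef_pos: [0.5794, -0.0647, 0.2818]
tool_rot: [0.001, -0.057, 0.998, 0.0]
contact_force: [1.3, -0.6, -0.0]
gripper_width: 0.995
grasp_force: 0.0
```

Call:
{"fn": "carry_out", "kwargs": {"targets": [[0,-5,0,0,0.2],[0,-5,0,0,0.2],[0,-5,0,0,0.2],[0,-4,0,0,0.2],[0,0,0,0,0.2]]}}

```text
t: 8.75
eef_pos: [0.5985, -0.261, 0.2794]
tool_rot: [-0.0, -0.052, 0.999, -0.002]
contact_force: [-1.1, -0.1, 0.9]
gripper_width: 0.6
grasp_force: 0.0
```

Run:
```python
from h import *
a=imaging.read_camera("side");b=imaging.read_camera("top")
np.save("a.npy",a);np.save("b.npy",b);o,p,R=tool();print(o["t"],p,o["q"])
cv2.imwrite("pics/s4.png",cv2.resize(a[80:200,170:300,::-1],(650,600),interpolation=cv2.INTER_CUBIC));cv2.imwrite("pics/t4.png",cv2.resize(b[125:255,110:240,::-1],(600,600),interpolation=cv2.INTER_CUBIC))
```

```text
8.85 [ 0.6   -0.254  0.279] [ 0.0722  0.4106  0.3218  1.5776 -0.1372  1.1758  2.1034]
```

View pics/s4.png

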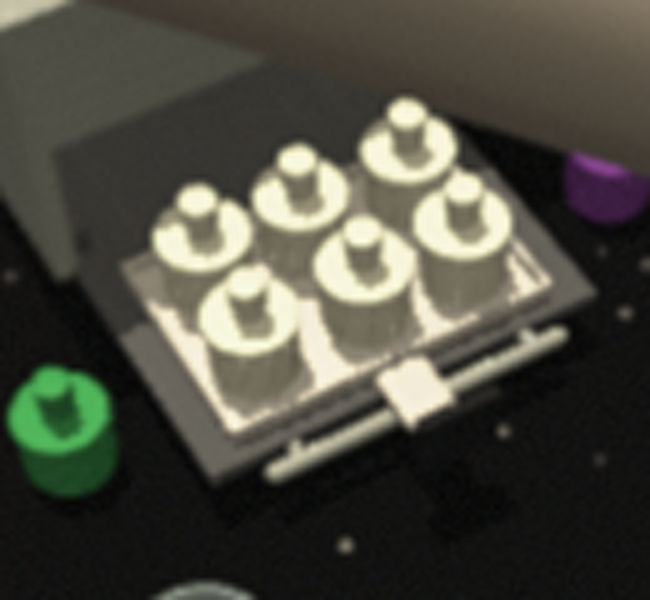

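View pics/t4.png

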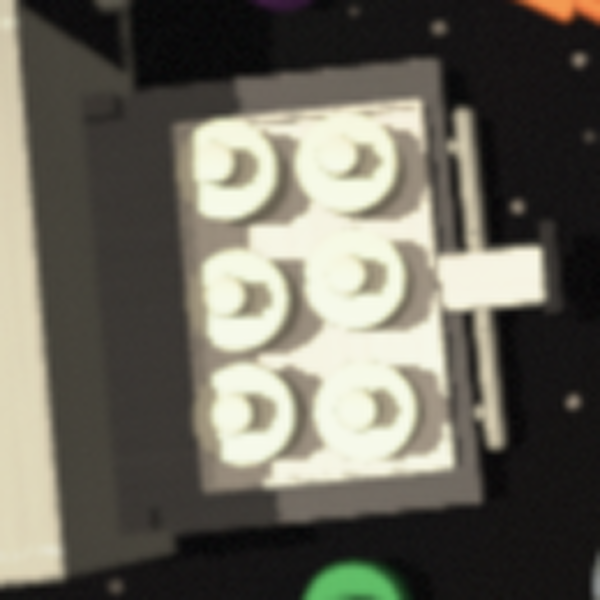

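Run:
```python
from h import *
t=lambda x,y:(110+x/4.615,125+y/4.615); s=lambda x,y:(170+x/5,80+y/5)
P=dict(A=((220,165),(405,113)),B=((340,157),(465,188)),C=((228,295),(298,160)),D=((353,277),(363,232)),E=((236,412),(197,200)),F=((360,408),(250,282)))
for k,(a,b) in P.items():
    X,e=tri(s(*b),t(*a)); print(k,X,e,onz("top",t(*a),.135),onz("side",s(*b),.135),np.hypot(*X[:2]))
r=[onz("top",t(*q),.059) for q in((175,125),(205,490),(453,467),(422,98))];print(np.array(r),np.mean(r,0))
print("tab",onz("top",t(551,225),.0935),onz("top",t(557,312),.0935))
o,p,R=tool();print(p,R)
```

```text
A [0.6238 0.2609 0.1373] 0.0021166457201826356 [0.6232 0.2619 0.135 ] [0.6258 0.2628 0.135 ] 0.6762047259858049
B [0.6321 0.186  0.134 ] 0.0052306434910479975 [0.6295 0.1868 0.135 ] [0.6341 0.1844 0.135 ] 0.6588661729415871
C [0.5433 0.2542 0.1329] 0.0025464979373172737 [0.5419 0.2541 0.135 ] [0.5439 0.2518 0.135 ] 0.5998168646816336
D [0.5562 0.1755 0.1366] 0.0036262043061252476 [0.5546 0.1764 0.135 ] [0.5584 0.1763 0.135 ] 0.5832180216187886
E [0.4702 0.2467 0.1341] 0.0015427712627112456 [0.4694 0.2467 0.135 ] [0.4707 0.2456 0.135 ] 0.530985336040063
F [0.4756 0.1694 0.1328] 0.004488394969160193 [0.4735 0.1697 0.135 ] [0.4772 0.1668 0.135 ] 0.5048972476495066
[[0.6603 0.3119 0.059 ]
 [0.4184 0.2836 0.059 ]
 [0.437  0.1202 0.059 ]
 [0.6811 0.1473 0.059 ]] [0.5492 0.2158 0.059 ]
tab [0.594  0.0571 0.0935] [0.538  0.0519 0.0935]
[ 0.6   -0.254  0.279] [[-0.9939 -0.1105  0.    ]
 [-0.1105  0.9939  0.    ]
 [-0.      0.     -1.    ]]
```

Two-view knob tops come out at z 0.133–0.137 (0.135 expected), with spacing of about 76 mm, and the tray centre is at (0.549, 0.216). This all agrees with the sizes given. I'll start with pot B (front, +x).

Call:
{"fn": "carry_out", "kwargs": {"targets": [[-0.4,2,0.4,0,0.2],[-0.7,4,0.7,0,0.2],[-0.8,4.3,0.7,0,0.2],[-0.8,4.3,0.7,0,0.2],[-0.8,4.3,0.7,0,0.2],[-0.8,4.3,0.7,0,0.2],[-0.8,4.3,0.7,0,0.2],[-0.8,4.3,0.7,0,0.2],[-0.8,4.3,0.7,0,0.2],[-0.8,4.3,0.7,0,0.2],[-0.4,3,0.6,0,0.2],[0,0,0,0,0.2]]}}

```text
t: 10.05
eef_pos: [0.6269, 0.1969, 0.2047]
tool_rot: [-0.001, -0.063, 0.998, 0.002]
contact_force: [-1.4, 0.2, -0.8]
gripper_width: 0.605
grasp_force: 0.0
```

```bash
cat > cad.py <<'E'
from h import *
def caddy():
    T=imaging.read_camera("top");hsv=cv2.cvtColor(T,cv2.COLOR_RGB2HSV)
    m=cv2.inRange(hsv,(8,60,120),(25,200,255));m[:,:240]=0;m[:,385:]=0;m[:155]=0;m[280:]=0
    c=max(cv2.findContours(m,0,2)[0],key=cv2.contourArea);B=cv2.boxPoints(cv2.minAreaRect(c))
    W=np.array([onz("top",x,.05) for x in B]);L=[np.linalg.norm(W[i]-W[i-1]) for i in range(4)]
    return W,L
def slots(W):
    c=W[:,:2].mean(0)+[0,-.002]
    i=np.argmin(W[:,0]+W[:,1]) # low-x low-y corner
    e=[W[(i+1)%4,:2]-W[i,:2],W[(i-1)%4,:2]-W[i,:2]]
    e=sorted(e,key=np.linalg.norm); u,v=[k/np.linalg.norm(k) for k in e]
    return c,u,v,{(a,b):c+.039*a*u+.078*b*v for b in(-1,0,1) for a in(1,-1)}
E
cat > st.py <<'E'
import sys
from cad import *
P=dict(A=(.624,.2615),B=(.6315,.186),C=(.543,.254),D=(.5558,.1758),E=(.470,.2463),F=(.475,.169))
o,p,R=tool();print("t",o["t"],p,"q7",o["q"][6])
W,L=caddy();c,u,v,s=slots(W);print("caddy",c,u,v,L)
for k,x in list(P.items())+list(s.items()):
    if str(k) in sys.argv[1:] or (isinstance(k,tuple) and f"{k[0]},{k[1]}" in sys.argv[1:]): print(k,x,"tool cm",100*(R.T@np.append(np.array(x)-p[:2],0))[:2])
E
python3 st.py B 1,-1
```

```text
t 10.05 [0.6269 0.1969 0.2047] q7 1.379006120297561
caddy [ 0.5077 -0.2497] [ 0.9814 -0.1922] [0.1772 0.9842] [np.float64(0.2698317361668261), np.float64(0.18885456110235194), np.float64(0.27205433520635824), np.float64(0.18870582100294667)]
B (0.6315, 0.186) tool cm [-0.3172 -1.1352]
(1, -1) [ 0.5322 -0.334 ] tool cm [ 16.0276 -51.4854]
```

Call:
{"fn": "carry_out", "kwargs": {"targets": [[0,0,0,0,0.2],[0,0,0,0,0.2]]}}

```text
t: 10.3
eef_pos: [0.63, 0.1859, 0.2062]
tool_rot: [0.0, -0.056, 0.998, -0.0]
contact_force: [0.0, -0.6, -0.5]
gripper_width: 0.6
grasp_force: 0.0
```

Call:
{"fn": "carry_out", "kwargs": {"targets": [[-0.1,0,2.5,0,0.2],[0,0,2.5,0,0.2],[0,0,2,0,0.2],[0,0,1.5,0,0.2],[0,0,1.2,0,0.2],[0,0,0,0,0.2],[0,0,0,0,0.2]]}}

```text
t: 11.0
eef_pos: [0.6314, 0.1872, 0.1092]
tool_rot: [0.0, -0.056, 0.998, 0.0]
contact_force: [0.5, 0.3, 0.4]
gripper_width: 0.597
grasp_force: 0.0
```

Call:
{"fn": "carry_out", "kwargs": {"targets": [[0,0,0,0,-1],[0,0,0,0,-1],[0,0,0,0,-1],[0,0,0,0,-1],[0,0,0,0,-1],[0,0,0,0,-1],[0,0,0,0,-1],[0,0,0,0,-1]], "force": 50}}

```text
t: 11.8
eef_pos: [0.6317, 0.1878, 0.1098]
tool_rot: [0.001, -0.057, 0.998, 0.0]
contact_force: [0.1, 0.5, 6.5]
gripper_width: 0.284
grasp_force: 49.1
```

Call:
{"fn": "carry_out", "kwargs": {"targets": [[0,0,-1,0,-1],[0,0,-2,0,-1],[0,0,-3,0,-1],[0,0,-3,0,-1],[0,0,-3,0,-1],[0,0,-2,0,-1],[0.5,-1.5,0,0,-1],[0.9,-3,0,0,-1],[1.2,-4,0,0,-1],[1.2,-4,0,0,-1],[1.2,-4,0,0,-1],[1.2,-4,0,0,-1]]}}

```text
t: 13.0
eef_pos: [0.5902, -0.0264, 0.2469]
tool_rot: [-0.002, -0.056, 0.998, -0.0]
contact_force: [1.0, -0.7, -2.4]
gripper_width: 0.283
grasp_force: 49.4
```

Call:
{"fn": "carry_out", "kwargs": {"targets": [[1.2,-4,0,0,-1],[1.2,-4,0,0,-1],[1.3,-4,0,0,-1],[1.3,-4,0,0,-1],[1.3,-4,0,0,-1],[1.2,-4,0,0,-1],[1,-3,0,0,-1],[0.7,-2,0,0,-1],[0.4,-1.2,0,0,-1],[0,0,0,0,-1],[0,0,0,0,-1],[0,0,0,0,-1]]}}

```text
t: 14.2
eef_pos: [0.5318, -0.3323, 0.2482]
tool_rot: [-0.0, -0.058, 0.998, 0.001]
contact_force: [0.1, 0.4, -2.6]
gripper_width: 0.289
grasp_force: 49.5
```

Call:
{"fn": "carry_out", "kwargs": {"targets": [[0,-0.1,2,0,-1],[0,0,3,0,-1],[0,0,3,0,-1],[0,0,3,0,-1],[0,0,2.5,0,-1],[0,0,2,0,-1],[0,0,1,0,-1],[0,0,0.8,0,-1],[0,0,0.3,0,-1],[0,0,0,0,-1],[0,0,0,0,-1]]}}

```text
t: 15.3
eef_pos: [0.5319, -0.3356, 0.0735]
tool_rot: [0.001, -0.057, 0.998, -0.0]
contact_force: [-0.3, -0.3, -1.3]
gripper_width: 0.287
grasp_force: 49.5
```

Call:
{"fn": "carry_out", "kwargs": {"targets": [[0,0,0.2,0,-1],[0,0,0.1,0,-1],[0,0,0,0,-1],[0,0,0,0,-1]]}}

```text
t: 15.7
eef_pos: [0.5313, -0.3352, 0.0696]
tool_rot: [0.0, -0.057, 0.998, 0.0]
contact_force: [-0.2, -0.1, -2.3]
gripper_width: 0.287
grasp_force: 49.5
```

Call:
{"fn": "carry_out", "kwargs": {"targets": [[0,0,0.1,0,-1],[0,0,0,0,-1],[0,0,0,0,0.2],[0,0,0,0,0.2],[0,0,0,0,0.2],[0,0,0,0,0.2],[0,0,0,0,0.2],[0,0,-1.5,0,0.2],[0,0,-3,0,0.2],[0,0,-3,0,0.2],[0,0,-3,0,0.2],[0,0,-3,0,0.2]]}}

```text
t: 16.9
eef_pos: [0.5313, -0.3354, 0.2061]
tool_rot: [0.0, -0.056, 0.998, -0.0]
contact_force: [0.1, 0.2, 0.8]
gripper_width: 0.601
grasp_force: 0.0
```

Call:
{"fn": "carry_out", "kwargs": {"targets": [[-0.4,1.5,0,0,0.2],[-0.8,3,0,0,0.2],[-1.2,4.3,0,0,0.2],[-1.2,4.3,0,0,0.2],[-1.2,4.3,0,0,0.2],[-1.2,4.3,0,0,0.2],[-1.2,4.3,0,0,0.2],[-1.2,4.3,0,0,0.2],[-1.2,4.3,0,0,0.2],[-1.2,4.3,0,0,0.2],[-1.2,4.3,0,0,0.2],[-1.2,4.3,0,0,0.2]]}}

```text
t: 18.1
eef_pos: [0.6085, 0.1537, 0.2042]
tool_rot: [0.0, -0.057, 0.998, 0.0]
contact_force: [-0.3, 0.2, -0.7]
gripper_width: 0.599
grasp_force: 0.0
```

Call:
{"fn": "carry_out", "kwargs": {"targets": [[-1.2,4.3,0,0,0.2],[-0.8,3.2,0,0,0.2],[-0.5,2,0,0,0.2],[-0.3,1.2,0,0,0.2],[0,0,1,0,0.2],[0,0,2,0,0.2],[0,0,2,0,0.2],[0,0,0.5,0,0.2],[0,0,0,0,0.2],[0,0,0,0,0.2]]}}

```text
t: 19.1
eef_pos: [0.6253, 0.2601, 0.1494]
tool_rot: [0.0, -0.056, 0.998, -0.0]
contact_force: [0.0, 0.6, 1.2]
gripper_width: 0.597
grasp_force: 0.0
```

```bash
python3 st.py A -1,-1
```

```text
t 19.1 [0.6253 0.2601 0.1494] q7 1.2963539850115393
caddy [ 0.5077 -0.2497] [ 0.9814 -0.1922] [0.1772 0.9842] [np.float64(0.2698317361668261), np.float64(0.18885456110235194), np.float64(0.27205433520635824), np.float64(0.18870582100294667)]
A (0.624, 0.2615) tool cm [0.1082 0.1574]
(-1, -1) [ 0.4556 -0.319 ] tool cm [ 23.3132 -55.6509]
```

Call:
{"fn": "carry_out", "kwargs": {"targets": [[0.1,0.1,1.5,0,0.2],[0,0,1.5,0,0.2],[0,0,1,0,0.2],[0,0,0,0,0.2],[0,0,0,0,-1],[0,0,0,0,-1],[0,0,0,0,-1],[0,0,0,0,-1],[0,0,0,0,-1],[0,0,0,0,-1],[0,0,0,0,-1],[0,0,0,0,-1]]}}

```text
t: 20.35
eef_pos: [0.6236, 0.262, 0.1089]
tool_rot: [0.0, -0.057, 0.998, 0.0]
contact_force: [0.6, -0.3, 1.4]
gripper_width: 0.285
grasp_force: 49.1
```

Call:
{"fn": "carry_out", "kwargs": {"targets": [[0,0,-1,0,-1],[0,0,-2,0,-1],[0,0,-3,0,-1],[0,0,-3,0,-1],[0,0,-3,0,-1],[0,0,-2,0,-1],[0.6,-1.5,0,0,-1],[1.2,-3,0,0,-1],[1.7,-4,0,0,-1],[1.7,-4,0,0,-1],[1.7,-4,0,0,-1],[1.7,-4,0,0,-1]]}}

```text
t: 21.55
eef_pos: [0.5589, 0.0455, 0.2473]
tool_rot: [-0.001, -0.056, 0.998, -0.0]
contact_force: [0.5, 0.2, -1.0]
gripper_width: 0.287
grasp_force: 49.2
```

Call:
{"fn": "carry_out", "kwargs": {"targets": [[1.8,-4.3,0,0,-1],[1.8,-4.3,0,0,-1],[1.8,-4.3,0,0,-1],[1.8,-4.3,0,0,-1],[1.8,-4.3,0,0,-1],[1.8,-4.3,0,0,-1],[1.8,-4.3,0,0,-1],[1.2,-3,0,0,-1],[0.6,-1.5,0,0,-1],[0.3,-0.7,0,0,-1],[0,0,0,0,-1],[0,0,0,0,-1]]}}

```text
t: 22.75
eef_pos: [0.4549, -0.3175, 0.248]
tool_rot: [-0.0, -0.057, 0.998, 0.001]
contact_force: [-0.2, 0.5, -2.6]
gripper_width: 0.288
grasp_force: 49.3
```

Call:
{"fn": "carry_out", "kwargs": {"targets": [[0,0,2,0,-1],[0,0,3,0,-1],[0,0,3,0,-1],[0,0,2,0,-1],[0,0,1,0,-1],[0,0,0,0,-1],[0,0,0,0,-1]]}}

```text
t: 23.45
eef_pos: [0.4558, -0.3186, 0.1394]
tool_rot: [0.0, -0.057, 0.998, -0.0]
contact_force: [0.3, -0.6, -1.9]
gripper_width: 0.282
grasp_force: 49.4
```

Call:
{"fn": "carry_out", "kwargs": {"targets": [[0,0,2,0,-1],[0,0,2,0,-1],[0,0,1.5,0,-1],[0,0,1,0,-1],[0,0,0.4,0,-1],[0,0,0.1,0,-1],[0,0,0,0,-1],[0,0,0,0,-1]]}}

```text
t: 24.25
eef_pos: [0.4554, -0.3191, 0.0692]
tool_rot: [0.0, -0.057, 0.998, -0.0]
contact_force: [0.0, -0.6, -1.6]
gripper_width: 0.285
grasp_force: 49.4
```

Call:
{"fn": "carry_out", "kwargs": {"targets": [[0,0,0.1,0,-1],[0,0,0,0,-1],[0,0,0,0,0.2],[0,0,0,0,0.2],[0,0,0,0,0.2],[0,0,0,0,0.2],[0,0,0,0,0.2],[0,0,-1.5,0,0.2],[0,0,-3,0,0.2],[0,0,-3,0,0.2],[0,0,-3,0,0.2],[0,0,-3,0,0.2]]}}

```text
t: 25.45
eef_pos: [0.4548, -0.3189, 0.2049]
tool_rot: [0.0, -0.056, 0.998, -0.0]
contact_force: [0.5, -0.9, -0.7]
gripper_width: 0.601
grasp_force: 0.0
```

Call:
{"fn": "carry_out", "kwargs": {"targets": [[-0.6,2,0,0,0.2],[-1.3,4,0,0,0.2],[-1.4,4.4,0,0,0.2],[-1.4,4.4,0,0,0.2],[-1.4,4.4,0,0,0.2],[-1.4,4.4,0,0,0.2],[-1.4,4.4,0,0,0.2],[-1.4,4.4,0,0,0.2],[-1.4,4.4,0,0,0.2],[-1.4,4.4,0,0,0.2],[-1.4,4.4,0,0,0.2],[-1.1,2.4,0,0,0.2]]}}

```text
t: 26.65
eef_pos: [0.5556, 0.1806, 0.2038]
tool_rot: [0.001, -0.059, 0.998, 0.001]
contact_force: [0.5, 0.1, 0.2]
gripper_width: 0.599
grasp_force: 0.0
```

Call:
{"fn": "carry_out", "kwargs": {"targets": [[0,0,1,0,0.2],[0,0,2,0,0.2],[0,0,2,0,0.2],[0,0,0.5,0,0.2],[0,0,0,0,0.2],[0,0,0,0,0.2]]}}

```text
t: 27.25
eef_pos: [0.5564, 0.1753, 0.1487]
tool_rot: [0.001, -0.056, 0.998, 0.0]
contact_force: [-0.2, 0.2, -0.6]
gripper_width: 0.601
grasp_force: 0.0
```

```bash
python3 st.py D 1,0
```

```text
t 27.25 [0.5564 0.1753 0.1487] q7 1.3854366480539182
caddy [ 0.5077 -0.2497] [ 0.9814 -0.1922] [0.1772 0.9842] [np.float64(0.2698317361668261), np.float64(0.18885456110235194), np.float64(0.27205433520635824), np.float64(0.18870582100294667)]
D (0.5558, 0.1758) tool cm [0.0501 0.0518]
(1, 0) [ 0.546  -0.2572] tool cm [  5.8797 -42.8654]
```

Call:
{"fn": "carry_out", "kwargs": {"targets": [[0,0,1.5,0,0.2],[0,0,1.5,0,0.2],[0,0,1,0,0.2],[0,0,0,0,0.2],[0,0,0,0,-1],[0,0,0,0,-1],[0,0,0,0,-1],[0,0,0,0,-1],[0,0,0,0,-1],[0,0,0,0,-1],[0,0,0,0,-1],[0,0,0,0,-1]]}}

```text
t: 28.5
eef_pos: [0.556, 0.1759, 0.1079]
tool_rot: [0.0, -0.057, 0.998, 0.0]
contact_force: [-0.5, 0.4, 2.5]
gripper_width: 0.291
grasp_force: 49.3
```

Call:
{"fn": "carry_out", "kwargs": {"targets": [[0,0,-1,0,-1],[0,0,-2,0,-1],[0,0,-3,0,-1],[0,0,-3,0,-1],[0,0,-3,0,-1],[0,0,-2,0,-1],[0.2,-1.5,0,0,-1],[0.4,-3,0,0,-1],[0.6,-4,0,0,-1],[0.6,-4,0,0,-1],[0.6,-4,0,0,-1],[0.6,-4,0,0,-1]]}}

```text
t: 29.7
eef_pos: [0.5474, -0.0342, 0.2463]
tool_rot: [-0.001, -0.056, 0.998, -0.0]
contact_force: [0.8, 0.3, -0.7]
gripper_width: 0.288
grasp_force: 49.3
```

Call:
{"fn": "carry_out", "kwargs": {"targets": [[0.5,-4,0,0,-1],[0.5,-4,0,0,-1],[0.5,-4,0,0,-1],[0.5,-4,0,0,-1],[0.4,-3,0,0,-1],[0.3,-2,0,0,-1],[0.1,-1.4,0,0,-1],[0,0,2,0,-1],[0,0,3,0,-1],[0,0,2,0,-1],[0,0,0,0,-1],[0,0,0,0,-1]]}}

```text
t: 30.9
eef_pos: [0.5462, -0.257, 0.1774]
tool_rot: [-0.001, -0.057, 0.998, 0.0]
contact_force: [0.1, -0.4, -0.5]
gripper_width: 0.287
grasp_force: 49.4
```

Exactly at the slot. I lower to about 0.068, release and retreat.

Call:
{"fn": "carry_out", "kwargs": {"targets": [[0,0,2,0,-1],[0,0,2.5,0,-1],[0,0,2.5,0,-1],[0,0,2,0,-1],[0,0,1,0,-1],[0,0,0.6,0,-1],[0,0,0.2,0,-1],[0,0,0,0,-1],[0,0,0,0,-1]]}}

```text
t: 31.8
eef_pos: [0.5472, -0.2573, 0.0706]
tool_rot: [0.001, -0.057, 0.998, -0.0]
contact_force: [-0.5, 0.7, -1.5]
gripper_width: 0.289
grasp_force: 49.4
```

Call:
{"fn": "carry_out", "kwargs": {"targets": [[0,0,0.1,0,-1],[0,0,0,0,-1],[0,0,0,0,0.2],[0,0,0,0,0.2],[0,0,0,0,0.2],[0,0,0,0,0.2],[0,0,0,0,0.2],[0,0,-1.5,0,0.2],[0,0,-3,0,0.2],[0,0,-3,0,0.2],[0,0,-3,0,0.2],[0,0,-3,0,0.2]]}}

```text
t: 33.0
eef_pos: [0.5465, -0.2572, 0.2061]
tool_rot: [0.0, -0.056, 0.998, -0.0]
contact_force: [0.1, -0.3, -0.3]
gripper_width: 0.6
grasp_force: 0.0
```

Call:
{"fn": "carry_out", "kwargs": {"targets": [[-0.2,2,0,0,0.2],[-0.4,4,0,0,0.2],[-0.5,4.6,0,0,0.2],[-0.5,4.6,0,0,0.2],[-0.5,4.6,0,0,0.2],[-0.5,4.6,0,0,0.2],[-0.5,4.6,0,0,0.2],[-0.5,4.6,0,0,0.2],[-0.5,4.6,0,0,0.2],[-0.5,4.6,0,0,0.2],[-0.5,4.6,0,0,0.2],[-0.4,3.4,0,0,0.2]]}}

```text
t: 34.2
eef_pos: [0.5434, 0.2576, 0.2049]
tool_rot: [0.001, -0.058, 0.998, 0.001]
contact_force: [0.1, -0.5, 0.8]
gripper_width: 0.602
grasp_force: 0.0
```

Call:
{"fn": "carry_out", "kwargs": {"targets": [[0,0,1,0,0.2],[0,0,2,0,0.2],[0,0,2,0,0.2],[0,0,0.6,0,0.2],[0,0,0,0,0.2],[0,0,0,0,0.2]]}}

```text
t: 34.8
eef_pos: [0.5445, 0.2537, 0.1487]
tool_rot: [0.001, -0.056, 0.998, 0.0]
contact_force: [-0.6, 0.4, 1.1]
gripper_width: 0.602
grasp_force: 0.0
```

```bash
python3 st.py C -1,0
```

```text
t 34.8 [0.5445 0.2537 0.1487] q7 1.2706078925264552
caddy [ 0.5077 -0.2497] [ 0.9814 -0.1922] [0.1772 0.9842] [np.float64(0.2698317361668261), np.float64(0.18885456110235194), np.float64(0.27205433520635824), np.float64(0.18870582100294667)]
C (0.543, 0.254) tool cm [0.1489 0.0447]
(-1, 0) [ 0.4694 -0.2422] tool cm [ 13.0299 -48.4367]
```

Call:
{"fn": "carry_out", "kwargs": {"targets": [[0.1,0,1.5,0,0.2],[0,0,1.5,0,0.2],[0,0,1,0,0.2],[0,0,0,0,0.2],[0,0,0,0,-1],[0,0,0,0,-1],[0,0,0,0,-1],[0,0,0,0,-1],[0,0,0,0,-1],[0,0,0,0,-1],[0,0,0,0,-1],[0,0,0,0,-1]]}}

```text
t: 36.05
eef_pos: [0.5433, 0.2541, 0.1081]
tool_rot: [0.0, -0.057, 0.998, 0.0]
contact_force: [0.2, 0.4, 4.3]
gripper_width: 0.29
grasp_force: 49.5
```

Call:
{"fn": "carry_out", "kwargs": {"targets": [[0,0,-1,0,-1],[0,0,-2,0,-1],[0,0,-3,0,-1],[0,0,-3,0,-1],[0,0,-3,0,-1],[0,0,-2,0,-1],[0.4,-1.5,0,0,-1],[0.8,-3,0,0,-1],[1.1,-4,0,0,-1],[1.1,-4,0,0,-1],[1.1,-4,0,0,-1],[1.1,-4,0,0,-1]]}}

```text
t: 37.25
eef_pos: [0.5082, 0.0408, 0.2461]
tool_rot: [-0.002, -0.056, 0.998, -0.0]
contact_force: [0.8, -0.3, -1.6]
gripper_width: 0.288
grasp_force: 49.3
```

Call:
{"fn": "carry_out", "kwargs": {"targets": [[1.1,-4.2,0,0,-1],[1.1,-4.2,0,0,-1],[1.1,-4.2,0,0,-1],[1.1,-4.2,0,0,-1],[1.1,-4.2,0,0,-1],[0.9,-3.5,0,0,-1],[0.6,-2.2,0,0,-1],[0.3,-1.2,0,0,-1],[0,0,2,0,-1],[0,0,3,0,-1],[0,0,2,0,-1],[0,0,0,0,-1]]}}

```text
t: 38.45
eef_pos: [0.4665, -0.2399, 0.1743]
tool_rot: [-0.003, -0.057, 0.998, 0.001]
contact_force: [-0.5, 0.2, -1.1]
gripper_width: 0.285
grasp_force: 49.4
```

Call:
{"fn": "carry_out", "kwargs": {"targets": [[0,0,0,0,-1],[0,0,0,0,-1]]}}

```text
t: 38.65
eef_pos: [0.4699, -0.2418, 0.1786]
tool_rot: [0.001, -0.057, 0.998, -0.0]
contact_force: [-0.1, 0.1, -1.0]
gripper_width: 0.286
grasp_force: 49.4
```

Call:
{"fn": "carry_out", "kwargs": {"targets": [[0,0,2,0,-1],[0,0,2.5,0,-1],[0,0,2.5,0,-1],[0,0,2,0,-1],[0,0,1,0,-1],[0,0,0.7,0,-1],[0,0,0.2,0,-1],[0,0,0,0,-1],[0,0,0,0,-1]]}}

```text
t: 39.55
eef_pos: [0.47, -0.2419, 0.0694]
tool_rot: [0.001, -0.057, 0.998, -0.0]
contact_force: [-0.1, 0.2, -1.4]
gripper_width: 0.291
grasp_force: 49.4
```

Call:
{"fn": "carry_out", "kwargs": {"targets": [[0,0,0.1,0,-1],[0,0,0,0,-1],[0,0,0,0,0.2],[0,0,0,0,0.2],[0,0,0,0,0.2],[0,0,0,0,0.2],[0,0,0,0,0.2],[0,0,-1.5,0,0.2],[0,0,-3,0,0.2],[0,0,-3,0,0.2],[0,0,-3,0,0.2],[0,0,-3,0,0.2]]}}

```text
t: 40.75
eef_pos: [0.4691, -0.2417, 0.2038]
tool_rot: [-0.0, -0.056, 0.998, 0.0]
contact_force: [0.1, 0.3, 0.6]
gripper_width: 0.597
grasp_force: 0.0
```

Call:
{"fn": "carry_out", "kwargs": {"targets": [[-0.2,2,0,0,0.2],[-0.4,3.5,0,0,0.2],[-0.5,3.7,0,0,0.2],[-0.5,3.7,0,0,0.2],[-0.5,3.7,0,0,0.2],[-0.5,3.7,0,0,0.2],[-0.5,3.7,0,0,0.2],[-0.5,3.7,0,0,0.2],[-0.5,3.7,0,0,0.2],[-0.5,3.7,0,0,0.2],[-0.5,3.7,0,0,0.2],[-0.1,1.9,0,0,0.2]]}}

```text
t: 41.95
eef_pos: [0.4748, 0.1723, 0.2026]
tool_rot: [0.0, -0.058, 0.998, 0.001]
contact_force: [-0.6, 1.0, 0.3]
gripper_width: 0.601
grasp_force: 0.0
```

Call:
{"fn": "carry_out", "kwargs": {"targets": [[0,0,1,0,0.2],[0,0,2,0,0.2],[0,0,2,0,0.2],[0,0,0.5,0,0.2],[0,0,0,0,0.2],[0,0,0,0,0.2]]}}

```text
t: 42.55
eef_pos: [0.4755, 0.1681, 0.1481]
tool_rot: [0.0, -0.056, 0.998, 0.0]
contact_force: [0.1, -1.1, 0.6]
gripper_width: 0.6
grasp_force: 0.0
```

```bash
python3 st.py F 1,1
```

```text
t 42.55 [0.4755 0.1681 0.1481] q7 1.3482468768569833
caddy [ 0.5077 -0.2497] [ 0.9814 -0.1922] [0.1772 0.9842] [np.float64(0.2698317361668261), np.float64(0.18885456110235194), np.float64(0.27205433520635824), np.float64(0.18870582100294667)]
F (0.475, 0.169) tool cm [0.0422 0.0938]
(1, 1) [ 0.5598 -0.1804] tool cm [ -4.472  -35.5799]
```

Call:
{"fn": "carry_out", "kwargs": {"targets": [[0,0.1,1.5,0,0.2],[0,0,1.5,0,0.2],[0,0,1,0,0.2],[0,0,0,0,0.2],[0,0,0,0,-1],[0,0,0,0,-1],[0,0,0,0,-1],[0,0,0,0,-1],[0,0,0,0,-1],[0,0,0,0,-1],[0,0,0,0,-1],[0,0,0,0,-1]]}}

```text
t: 43.8
eef_pos: [0.4756, 0.1699, 0.1083]
tool_rot: [0.001, -0.057, 0.998, 0.0]
contact_force: [-0.4, 0.6, 5.6]
gripper_width: 0.292
grasp_force: 49.4
```

Call:
{"fn": "carry_out", "kwargs": {"targets": [[0,0,-1,0,-1],[0,0,-2,0,-1],[0,0,-3,0,-1],[0,0,-3,0,-1],[0,0,-3,0,-1],[0,0,-2,0,-1],[-0.2,-1.5,0,0,-1],[-0.4,-3,0,0,-1],[-0.5,-4,0,0,-1],[-0.5,-4,0,0,-1],[-0.5,-4,0,0,-1],[-0.5,-4,0,0,-1]]}}

```text
t: 45.0
eef_pos: [0.5235, -0.0328, 0.2478]
tool_rot: [-0.0, -0.057, 0.998, 0.0]
contact_force: [0.4, 0.2, -1.5]
gripper_width: 0.291
grasp_force: 49.4
```

Call:
{"fn": "carry_out", "kwargs": {"targets": [[-0.5,-4,0,0,-1],[-0.5,-4,0,0,-1],[-0.4,-3.5,0,0,-1],[-0.3,-2.4,0,0,-1],[-0.2,-1.3,0,0,-1],[0,0,0,0,-1],[0,0,2,0,-1],[0,0,3,0,-1],[0,0,2,0,-1],[0,0,0,0,-1],[0,0,0,0,-1],[0,0,0,0,-1]]}}

```text
t: 46.2
eef_pos: [0.5609, -0.1795, 0.179]
tool_rot: [0.001, -0.057, 0.998, -0.0]
contact_force: [-0.9, -0.3, -1.3]
gripper_width: 0.285
grasp_force: 49.4
```

Call:
{"fn": "carry_out", "kwargs": {"targets": [[0.1,0,2,0,-1],[0,0,2.5,0,-1],[0,0,2.5,0,-1],[0,0,2,0,-1],[0,0,1,0,-1],[0,0,0.7,0,-1],[0,0,0.2,0,-1],[0,0,0,0,-1],[0,0,0,0,-1]]}}

```text
t: 47.1
eef_pos: [0.5597, -0.1803, 0.0695]
tool_rot: [0.001, -0.057, 0.998, -0.0]
contact_force: [-0.0, 0.8, -1.2]
gripper_width: 0.286
grasp_force: 49.5
```

Call:
{"fn": "carry_out", "kwargs": {"targets": [[0,0,0.1,0,-1],[0,0,0,0,-1],[0,0,0,0,0.2],[0,0,0,0,0.2],[0,0,0,0,0.2],[0,0,0,0,0.2],[0,0,0,0,0.2],[0,0,-1.5,0,0.2],[0,0,-3,0,0.2],[0,0,-3,0,0.2],[0,0,-3,0,0.2],[0,0,-3,0,0.2]]}}

```text
t: 48.3
eef_pos: [0.5589, -0.1804, 0.205]
tool_rot: [0.0, -0.056, 0.998, -0.0]
contact_force: [0.2, 0.9, 0.0]
gripper_width: 0.602
grasp_force: 0.0
```

Call:
{"fn": "carry_out", "kwargs": {"targets": [[0.2,2,0,0,0.2],[0.4,3.7,0,0,0.2],[0.4,3.9,0,0,0.2],[0.4,3.9,0,0,0.2],[0.4,3.9,0,0,0.2],[0.4,3.9,0,0,0.2],[0.4,3.9,0,0,0.2],[0.4,3.9,0,0,0.2],[0.3,3.9,0,0,0.2],[0.3,3.9,0,0,0.2],[0.3,3.9,0,0,0.2],[0.1,2.6,0,0,0.2]]}}

```text
t: 49.5
eef_pos: [0.4694, 0.2496, 0.2038]
tool_rot: [0.0, -0.058, 0.998, 0.001]
contact_force: [1.0, -0.0, 0.4]
gripper_width: 0.603
grasp_force: 0.0
```

Call:
{"fn": "carry_out", "kwargs": {"targets": [[0,0,1,0,0.2],[0,0,2,0,0.2],[0,0,2,0,0.2],[0,0,0.5,0,0.2],[0,0,0,0,0.2],[0,0,0,0,0.2]]}}

```text
t: 50.1
eef_pos: [0.4709, 0.2463, 0.1486]
tool_rot: [0.001, -0.056, 0.998, 0.0]
contact_force: [0.8, -0.7, 0.9]
gripper_width: 0.6
grasp_force: 0.0
```

```bash
python3 st.py E -1,1
```

```text
t 50.1 [0.4709 0.2463 0.1486] q7 1.2379781963826302
caddy [ 0.5077 -0.2497] [ 0.9814 -0.1922] [0.1772 0.9842] [np.float64(0.2698317361668261), np.float64(0.18885456110235194), np.float64(0.27205433520635824), np.float64(0.18870582100294667)]
E (0.47, 0.2463) tool cm [0.0893 0.0117]
(-1, 1) [ 0.4833 -0.1654] tool cm [  3.3871 -41.0521]
```

Call:
{"fn": "carry_out", "kwargs": {"targets": [[0.1,0,1.5,0,0.2],[0,0,1.5,0,0.2],[0,0,1,0,0.2],[0,0,0,0,0.2],[0,0,0,0,-1],[0,0,0,0,-1],[0,0,0,0,-1],[0,0,0,0,-1],[0,0,0,0,-1],[0,0,0,0,-1],[0,0,0,0,-1],[0,0,0,0,-1]]}}

```text
t: 51.35
eef_pos: [0.4699, 0.2469, 0.1083]
tool_rot: [0.001, -0.057, 0.998, 0.0]
contact_force: [0.1, 0.9, 5.7]
gripper_width: 0.286
grasp_force: 49.4
```

Call:
{"fn": "carry_out", "kwargs": {"targets": [[0,0,-1,0,-1],[0,0,-2,0,-1],[0,0,-3,0,-1],[0,0,-3,0,-1],[0,0,-3,0,-1],[0,0,-2,0,-1],[0.1,-1.5,0,0,-1],[0.2,-3,0,0,-1],[0.3,-4,0,0,-1],[0.3,-4,0,0,-1],[0.3,-4,0,0,-1],[0.3,-4,0,0,-1]]}}

```text
t: 52.55
eef_pos: [0.4757, 0.0381, 0.2463]
tool_rot: [-0.001, -0.056, 0.998, -0.0]
contact_force: [0.6, -0.2, -1.6]
gripper_width: 0.285
grasp_force: 49.4
```

Call:
{"fn": "carry_out", "kwargs": {"targets": [[0.3,-4,0,0,-1],[0.3,-4,0,0,-1],[0.3,-4,0,0,-1],[0.3,-4,0,0,-1],[0.4,-3,0,0,-1],[0.2,-1.5,0,0,-1],[0,0,0,0,-1],[0,0,2,0,-1],[0,0,3,0,-1],[0,0,2,0,-1],[0,0,0,0,-1],[0,0,0,0,-1]]}}

```text
t: 53.75
eef_pos: [0.4822, -0.1642, 0.1774]
tool_rot: [-0.001, -0.057, 0.998, 0.0]
contact_force: [0.7, -0.5, -2.0]
gripper_width: 0.288
grasp_force: 49.4
```

Run:
```python
from h import *
a=imaging.read_camera("side");b=imaging.read_camera("top");o,p,R=tool();print(o["t"],p)
w=np.hstack([cv2.resize(a[170:330,170:350],(400,356)),cv2.resize(b[150:310,230:410],(400,356))])
cv2.imwrite("pics/c5.png",w[:,:,::-1])
```

```text
53.85 [ 0.4833 -0.1646  0.1786]
```

View pics/c5.png

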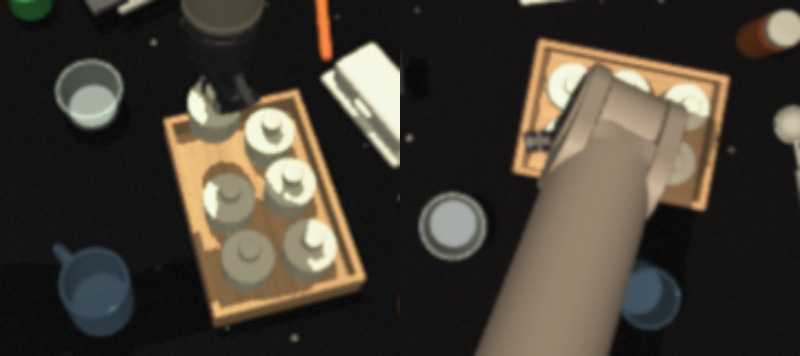

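The five pots stand upright in the caddy, and the last one is above the free near-left slot (side crop (215,110)). I'll place it there.

Call:
{"fn": "carry_out", "kwargs": {"targets": [[0,0,2,0,-1],[0,0,2.5,0,-1],[0,0,2.5,0,-1],[0,0,2,0,-1],[0,0,1,0,-1],[0,0,0.7,0,-1],[0,0,0.2,0,-1],[0,0,0,0,-1],[0,0,0,0,-1]]}}

```text
t: 54.75
eef_pos: [0.4834, -0.1648, 0.0694]
tool_rot: [0.001, -0.057, 0.998, -0.0]
contact_force: [-0.7, 0.3, -2.0]
gripper_width: 0.288
grasp_force: 49.5
```

Call:
{"fn": "carry_out", "kwargs": {"targets": [[0,0,0.1,0,-1],[0,0,0,0,-1],[0,0,0,0,0.2],[0,0,0,0,0.2],[0,0,0,0,0.2],[0,0,0,0,0.2],[0,0,0,0,0.2],[0,0,-1.5,0,0.2],[0,0,-3,0,0.2],[0,0,-3,0,0.2],[0,0,-3,0,0.2],[0,0,-3,0,0.2]]}}

```text
t: 55.95
eef_pos: [0.4825, -0.1647, 0.2038]
tool_rot: [-0.0, -0.056, 0.998, -0.0]
contact_force: [1.4, 0.1, 0.2]
gripper_width: 0.6
grasp_force: 0.0
```

Run:
```python
from h import *
a=imaging.read_camera("side");b=imaging.read_camera("top");o,p,R=tool();print(o["t"],p)
w=np.hstack([cv2.resize(a[80:200,170:300],(400,369)),cv2.resize(b[125:245,110:240],(400,369))])
cv2.imwrite("pics/c6.png",w[:,:,::-1])
```

```text
56.05 [ 0.485  -0.1655  0.2062]
```

View pics/c6.png

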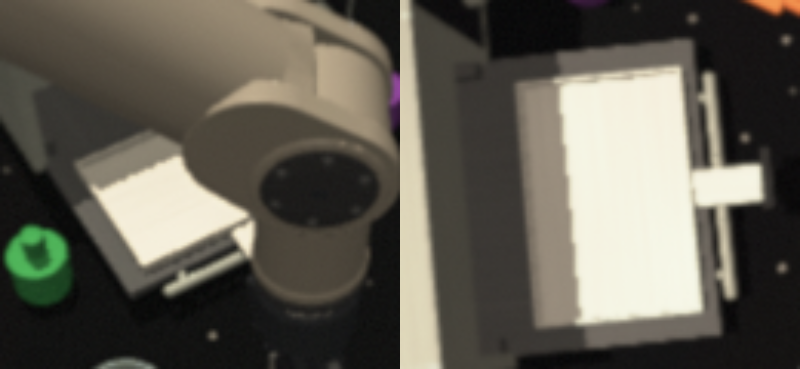

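The tray is empty and still lies square on the door, with the tab at about top px (229,183). I'll go back to the handle.

Call:
{"fn": "carry_out", "kwargs": {"targets": [[-0.8,1.6,0,0,0.2],[-1.5,3,0,0,0.2],[-1.8,3.6,0,0,0.2],[-1.8,3.6,0,0,0.2],[-1.8,3.6,0,0,0.2],[-1.5,3,0,0,0.2],[-0.9,1.8,0,0,0.2],[-0.5,0.9,0,0,0.2],[0,0,0,0,0.2],[0,0,0,0,0.2],[0,0,0,0,0.2]]}}

```text
t: 57.15
eef_pos: [0.5638, 0.0548, 0.2027]
tool_rot: [-0.0, -0.055, 0.998, -0.0]
contact_force: [-0.2, 0.0, -0.3]
gripper_width: 0.598
grasp_force: 0.0
```

Call:
{"fn": "carry_out", "kwargs": {"targets": [[-0.2,0.1,2,0,0.2],[0,0,3,0,0.2],[0,0,3,0,0.2],[0,0,2,0,0.2],[0,0,1.5,0,0.2],[0,0,1.2,0,0.2],[0,0,0.9,0,0.2],[0,0,0,0,0.2],[0,0,0,0,0.2]]}}

```text
t: 58.05
eef_pos: [0.5666, 0.0581, 0.0671]
tool_rot: [0.0, -0.057, 0.998, 0.0]
contact_force: [-0.0, 0.0, -0.0]
gripper_width: 0.602
grasp_force: 0.0
```

Call:
{"fn": "carry_out", "kwargs": {"targets": [[0,0,0,0,-1],[0,0,0,0,-1],[0,0,0,0,-1],[0,0,0,0,-1],[0,0,0,0,-1],[0,0,0,0,-1],[0,0,0,0,-1],[0,0,0,0,-1],[0,0,0,0,-1],[0,0,0,0,-1]], "force": 60}}

```text
t: 59.05
eef_pos: [0.5666, 0.0578, 0.0673]
tool_rot: [0.001, -0.056, 0.998, -0.0]
contact_force: [-1.9, -1.7, 6.3]
gripper_width: 0.127
grasp_force: 60.5
```

Call:
{"fn": "carry_out", "kwargs": {"targets": [[0,0.3,0,0,-1],[0,0.6,0,0,-1],[0,1,0,0,-1],[0,1,0,0,-1],[0,1,0,0,-1],[0,1,0,0,-1],[0,1,0,0,-1],[0,0.6,0,0,-1],[0,0.3,0,0,-1],[0,0,0,0,-1]]}}

```text
t: 60.05
eef_pos: [0.5595, 0.124, 0.0674]
tool_rot: [0.001, -0.056, 0.998, -0.001]
contact_force: [0.2, -5.2, 4.4]
gripper_width: 0.126
grasp_force: 60.4
```

Call:
{"fn": "carry_out", "kwargs": {"targets": [[0,0.3,0,0,-1],[0,0.7,0,0,-1],[0,1,0,0,-1],[0,1.1,0,0,-1],[0,1.1,0,0,-1],[0,1.1,0,0,-1],[0,1.1,0,0,-1],[0,1.1,0,0,-1],[0,1.1,0,0,-1],[0,0.8,0,0,-1],[0,0.5,0,0,-1],[0,0,0,0,-1]]}}

```text
t: 61.25
eef_pos: [0.5484, 0.2225, 0.0674]
tool_rot: [0.001, -0.056, 0.998, -0.001]
contact_force: [0.3, -5.3, 5.7]
gripper_width: 0.131
grasp_force: 60.5
```

Call:
{"fn": "carry_out", "kwargs": {"targets": [[0,0.3,0,0,-1],[0,0.5,0,0,-1],[0,0.6,0,0,-1],[0,0.5,0,0,-1],[0,0.3,0,0,-1],[0,0.2,0,0,-1],[0,0,0,0,-1]]}}

```text
t: 61.95
eef_pos: [0.5459, 0.2452, 0.0674]
tool_rot: [0.001, -0.055, 0.998, -0.001]
contact_force: [0.4, -7.9, 7.0]
gripper_width: 0.133
grasp_force: 60.6
```

Call:
{"fn": "carry_out", "kwargs": {"targets": [[0,0.1,0,0,-1],[0,0.1,0,0,-1],[0,0.1,0,0,-1],[0,0.1,0,0,-1],[0,0,0,0,-1],[0,0,0,0,-1]]}}

```text
t: 62.55
eef_pos: [0.5455, 0.2486, 0.0674]
tool_rot: [0.001, -0.055, 0.998, -0.001]
contact_force: [-0.2, -7.2, 6.4]
gripper_width: 0.132
grasp_force: 60.7
```

Call:
{"fn": "carry_out", "kwargs": {"targets": [[0,0.1,0,0,-1],[0,0.1,0,0,-1],[0,0.1,0,0,-1],[0,0,0,0,-1],[0,0,0,0,-1]]}}

```text
t: 63.05
eef_pos: [0.5452, 0.2516, 0.0674]
tool_rot: [0.001, -0.055, 0.998, -0.001]
contact_force: [1.4, -7.3, 6.5]
gripper_width: 0.126
grasp_force: 60.7
```

Call:
{"fn": "carry_out", "kwargs": {"targets": [[0,0.1,0,0,-1],[0,0.1,0,0,-1],[0,0,0,0,-1],[0,0,0,0,-1]]}}

```text
t: 63.45
eef_pos: [0.5449, 0.2536, 0.0674]
tool_rot: [0.001, -0.055, 0.998, -0.001]
contact_force: [1.3, -7.3, 7.4]
gripper_width: 0.129
grasp_force: 60.7
```

Call:
{"fn": "carry_out", "kwargs": {"targets": [[0,0.1,0,0,-1],[0,0.1,0,0,-1],[0,0.1,0,0,-1],[0,0,0,0,-1],[0,0,0,0,-1]]}}

```text
t: 63.95
eef_pos: [0.5446, 0.2566, 0.0674]
tool_rot: [0.001, -0.055, 0.998, -0.001]
contact_force: [0.7, -8.3, 7.3]
gripper_width: 0.126
grasp_force: 60.7
```

Call:
{"fn": "carry_out", "kwargs": {"targets": [[0,0.1,0,0,-1],[0,0.1,0,0,-1],[0,0,0,0,-1],[0,0,0,0,-1]]}}

```text
t: 64.35
eef_pos: [0.5445, 0.2575, 0.0674]
tool_rot: [0.001, -0.055, 0.999, -0.002]
contact_force: [1.5, -10.3, 7.7]
gripper_width: 0.126
grasp_force: 60.8
```

Call:
{"fn": "carry_out", "kwargs": {"targets": [[0,0.1,0,0,-1],[0,0.1,0,0,-1],[0,0.1,0,0,-1],[0,0,0,0,-1],[0,0,0,0,-1]]}}

```text
t: 64.85
eef_pos: [0.5448, 0.2577, 0.0674]
tool_rot: [0.001, -0.054, 0.999, -0.003]
contact_force: [2.2, -17.3, 8.4]
gripper_width: 0.121
grasp_force: 61.0
```

The tray is against the stop: the force rose to 17 N with no further travel, at y 0.258 against a predicted 0.259. I'm relaxing the push, releasing and rising.

Call:
{"fn": "carry_out", "kwargs": {"targets": [[0,-0.3,0,0,-1],[0,0,0,0,-1],[0,0,0,0,0.2],[0,0,0,0,0.2],[0,0,0,0,0.2],[0,0,0,0,0.2],[0,0,-1,0,0.2],[0,0,-2,0,0.2],[0,0,-4,0,0.2],[0,0,-4,0,0.2],[0,0,-4,0,0.2],[0,0,-4,0,0.2]]}}

```text
t: 66.05
eef_pos: [0.5423, 0.2629, 0.2587]
tool_rot: [-0.0, -0.057, 0.998, 0.001]
contact_force: [-0.1, 1.3, 1.1]
gripper_width: 0.6
grasp_force: 0.0
```

Call:
{"fn": "carry_out", "kwargs": {"targets": [[0,0,-4,0,0.2],[0,0,-4,0,0.2],[0,0,-4,0,0.2],[0,0,-4,0,0.2],[0,0,0,0,0.2],[0,0,0,0,0.2],[0,0,0,0,0.2]]}}

```text
t: 66.75
eef_pos: [0.5421, 0.2623, 0.4155]
tool_rot: [-0.001, -0.057, 0.998, -0.0]
contact_force: [-0.3, 0.0, -0.6]
gripper_width: 0.601
grasp_force: 0.0
```

```bash
python3 st.py
python3 - <<'E'
from h import *
a=imaging.read_camera("side");b=imaging.read_camera("top")
w=np.hstack([a[60:330,130:400],cv2.copyMakeBorder(b[80:330,110:400],0,20,0,0,0)])
cv2.imwrite("pics/c7.png",cv2.resize(w[:,:,::-1],(790,381)))
E
```

```text
t 66.75 [0.5421 0.2623 0.4155] q7 1.2807430158565412
caddy [ 0.5077 -0.2497] [ 0.9814 -0.1922] [0.1772 0.9842] [np.float64(0.2698317361668261), np.float64(0.18885456110235194), np.float64(0.27205433520635824), np.float64(0.18870582100294667)]
```

View pics/c7.png

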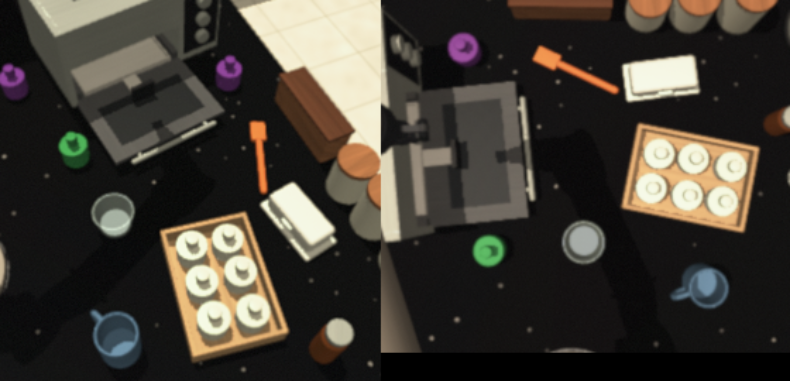

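All six pots stand upright in the caddy, the tray is home, and the bystanders have not moved. I'm handing in.

```bash
python3 -c "
from station import bot
print(bot.hand_in())"
```

```text
the job is handed in; nothing more can be done
None
```

I drew the tray out, stood all six lidded pots upright on the caddy floor, slid the empty tray back against its stop, and handed the job in at about 67 s; no verdict came back.

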